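# Gauge the tyre of a trolley wheel

## Robot

A 6-joint arm with a two-finger parallel gripper is mounted at the origin on the work surface. World frame = base frame: x ahead of the robot, y to its left, z up, the work surface at z = 0. Lengths are in m, angles in rad, forces in N, time in s.
With the tool pointing down it reaches from about 0.375 to 0.9 m from the base axis. Payload 3.1 kg.
Tool frame: the origin (TCP) lies at the very end of the fingers, on their centre line; the grasp point (between the pads) lies 19 mm behind it (manip.pinch_z is the distance from the TCP to the grasp point, in m); z points along the fingers, y is the line along which they close (so a half turn about z gives the same grasp; the last joint's range is limited). The gripper opens to 85 mm and grips with 20 to 120 N. Pads are 22 mm wide; open, the fingers measure 114 mm over their backs; the gripper's body (76 mm by 85 mm) begins 54 mm behind the grasp point. The pads swing forward as they close: fully open they stand 13 mm farther back than shut.
Start: joints at [1.167, 0.527, 1.433, -0, 1.181, -0.178], TCP at [0.14, 0.609, 0.231] pointing down, gripper open.
Joint ranges: [-3.08, 3.08], [-0.75, 2.2], [0.22, 2.44], [-1.43, 4.57], [0, 2.65], [-2.85, 2.85]. Speed limits (rad/s): [2.79, 2.79, 3.14, 3.14, 3.14, 3.14].

## Interface

Orientations are given as a unit quaternion [x, y, z, w].
In Python, from station import manip gives the robot as it stands.
- The arm moves only by the tool servo_tool, never from a script. Its argument "commands" is one flat list of numbers, 7 for each row, row after row: the shift along the tool's x, y, z each as a share of 500 mm, from -1 to 1, then the turn, a rotation vector about the tool's x, y, z each as a share of 360 degrees, from -1 to 1, then the opening, from -1 (shut) to 1 (fully open). In form: [dx, dy, dz, rx, ry, rz, claw, dx, dy, dz, rx, ry, rz, claw, ...]. A call has 1 to 12 rows; each row shifts and turns the commanded pose from where the row before left it, along the tool's axes as they then stand; what a row does not reach is not made up. A row lasts 1/12 s, in which the tool goes at most 41.7 mm and 7.16 degrees, less where a joint would pass 70% of its speed; a pose out of reach is approached as far as the arm can. A call with a number of a shift or a turn outside -1 to 1 is refused whole. A call with a gripper value outside its range is refused whole. The fingers move at their own pace and stop on an object; "force" is the grip in N (left out, the last holds). Time passes only in rows, so rows that do not move let the fingers close. It gives the time, the measured TCP pose, the force, the opening and the grip force at its end, in the units of the state.
- manip.sense(): the state, without advancing time (a new reading comes with each control period).
- manip.snapshot(name): name is "side" or "top"; returns a dict with "img" (384x512x3 uint8, red, green, blue), "mtx" (3x3 intrinsics, pixels), "world_to_cam" (4x4, takes a point from world to camera coordinates). Camera axes: x right, y up, looking along -z (the intrinsics and any distortion apply to the point x, -y, -z); pixel columns grow to the right and rows downward; lengths in m; the calibration is good to about 2 mm. A picture is of the moment at which its call begins. There is no depth.
- manip.sign_off(): hands the job in; it is judged then, once.
Trained networks look in a picture, given as the dict that the camera call returned (one of the last four; its "shot" number tells which), for a name from the list of things; names that differ only in an ending like _2 or _b are one class to them, and where a whole thing is asked for, a point or a joint stands for the part that bears it (a point fixed in the world has none). Each returns a list of dicts, best first, with "conf" (0 to 1); they miss things now and then, are a little off and sometimes report something else, mostly with a low value. They report only what shows in the picture. A call takes as long as a camera call. They do not tell look-alikes from the thing itself.
- manip.look_for(picture, query): "box" ([left, top, width, height] in pixels, round what is visible of it).
- manip.silhouettes(picture, query): "pixels" (384x512 bool, what is visible of it) and "box" ([left, top, width, height] in pixels, round what is visible of it).
The state is a dict: "t": time; "q": joint angles; "qd": joint speeds; "tau": joint torques, N m; "tcp_pos": TCP position; "tool_rot": TCP orientation; "force": force on the tool from outside, world axes, zero at the start; "ft_torque": the same for the moment, N m; "finger_gap": opening from 0.0 (shut) to 1.0 (fully open); "gripper_force": force on a finger pad.
Only numpy, scipy, OpenCV 4.12 (cv2) and the standard library are available. Lean on these libraries where they do the work, as an engineer would, in place of code of your own. Each camera call takes 0.05 s, during which the arm holds its last target. There are 200 camera calls.

## Task

Check the pressure of the trolley tyre: lift the stick gauge off its rest and press its chuck down onto the valve, feeling for the stem since it stands slack in the rim, until the gauge is firmly home on its seat and the rod has run out to its reading; hold it there for a moment, and never push on the wheel with more than 25 N. Then draw it off and lay the gauge back in the two forks of its rest as it lay before, with the rod still standing out so that I can read it. Leave the wheel and the other things on the bench where they are.

Things in the scene. Friction and masses are not known exactly. Their poses are not given: they have to be found in the camera images.
- wheel: Pneumatic trolley wheel, 260 mm across, 84 mm high, about 2 kg, lying loose on its side: black tyre, dished yellow rim (floor 52 mm up), steel hub (34 mm across, 76 mm high). Origin: centre of underside, z up. Its valve rises from the rim at x = 38 mm, y = 0: a brass stem 8 mm thick, its tip 89 to 101 mm up, the only thing above 84 mm.
- valve_foot (a point): Nominal pivot of the valve stem: on the wheel 38 mm from the hub's axis, 50 mm up. Stem tip: 45 mm above it, chamfered 1 mm; black rubber foot, 13 mm thick. The stem is slack in its hole, how it stands is not measured: up to 5.5 mm farther out or in, tip leaning up to 5 mm along the wheel's x and y, either way. It stays as it leans, gives way to 3 N sideways; it cannot be pushed in.
- valve_core (a joint): Core in the stem's tip: 0 = shut (level with the tip), grows in m as the gauge pushes it down, at most 0.005. The tyre's hidden pressure holds it up with a constant push of 6 to 11 N; once it is in by 0.5 mm or more, the gauge shows the full reading.
- gauge: Stick tyre gauge with right-angle chuck, 0.2 kg. Origin: tube axis, middle of the aluminium head; x along the tube away from the head, z up as it lies in its rest. Head (grip here, from above across y): 26 mm in x, 18 in y, z from -14 to +12 mm. Tube: 14 mm thick, x from 13 to 125 mm. Brass chuck under the head: 16 mm thick, down to z = -36 mm, where it is 19 mm thick.
- chuck (a point): Centre of the chuck's mouth (gauge x = y = 0, z = -36 mm; same axes). Bore 10 mm wide, 10 mm deep, flared to 12 mm at the mouth. A depressor (3 N/mm) stands 5.5 mm below the seat: a stem meets it 4.5 mm deep; the push grows to the tyre's 6 to 11 N, stays level while the core goes down, then climbs steeply on the seat, 10 mm deep. Fully home = firm on the seat with 13 to 20 N.
- gauge_rod (a joint): White rod, red tip, in the tube's far end: 0 = in (tip 5 mm out of the tube), grows in m as it runs out along the gauge's x, at most 0.036. 8 mm for each mm that the depressor is pushed in: 12 to 26 mm with this tyre. Light friction (0.15 N) keeps it where it was pushed, so the reading stays when the gauge is drawn off, unless the rod is knocked.
- rest: Fixed rest: plywood foot 88 x 70 x 12 mm, two dark steel V-forks (45 degree arms, 6 mm thick, tips 38 mm apart, 59 mm up) at x = -33.5 and +33.5 mm. Origin: midway between the forks, at bench level. The gauge lies in both forks, tube along the rest's x: gauge is then at x = -61.5, y = 0, z = 52 mm of this frame, chuck hanging outside the foot 16 mm above the bench.
- grease_jar: Bystander: amber jar, 60 mm across, 70 mm high; origin at centre of underside.
- brass_ring: Bystander: brass ring, 64 mm across, 18 mm high; origin at centre of underside.
- screwdriver: Bystander: red-handled screwdriver lying on the bench, handle towards its -x.
- tyre_lever: Bystander: steel tyre lever with blue grip, 220 x 18 x 12 mm, lying along its x; origin under its middle.
Things that resemble listed ones, but are neither listed nor needed, are in the scene too. What is meant by the gauge is not green, and is the larger of those in its own colour.

How it is judged:
On the way:
1. the gauge is held firmly home on the valve: pressed with more than 12 N, the valve's core pushed in by more than 0.5 mm and the rod out by more than 10 mm (value of joint valve_core above 0.0005 m and value of joint gauge_rod above 0.01 m and contact force between gauge and wheel above 12 N), for 0.3 s.
At the end, for the whole second after the job is handed in: the gauge lies still in both forks of its rest as before (within 12 mm along the tube, 6 mm across, 5 mm in height, 0.1 rad of the rest's direction, chuck down within 0.35 rad), its rod still out by more than 10 mm (x of gauge in the frame of rest between -0.0735 and -0.0495 m and y of gauge in the frame of rest between -0.006 and 0.006 m and z of gauge in the frame of rest between 0.047 and 0.057 m and angle between the x axis of gauge and the x axis of rest, either way round below 0.1 rad and angle between gauge's own z axis and vertical below 0.35 rad and linear speed of gauge below 0.02 m/s and value of joint gauge_rod above 0.01 m); the robot touches nothing.
It fails at once if the gauge pushes on the wheel or its valve with more than 25 N (contact force between gauge and wheel above 25 N).
It fails at once if the gripper pushes on the wheel with more than 25 N (contact force between the arm and wheel above 25 N).
It fails at once if the wheel is shoved by more than 20 mm (distance of wheel from where it was at the start of the episode above 0.02 m).
It fails at once if a bystander is moved by more than 25 mm (distance of any of grease_jar, brass_ring, screwdriver, tyre_lever from where it was at the start of the episode above 0.025 m).
It also fails if it takes over 72 s, if anything falls off the work surface, if the arm or the gripper's body presses on something with over 40 N, if the wrist force passes 120 N, or if a joint passes its speed limit or range.

## Working session

There is one attempt and no reset: what is moved stays moved. The work goes in short steps, Python scripts to look and compute and a tool call to move; the robot and the scene stay as the last step left them, time stands still between calls to the robot, and variables do not carry over. Pictures are saved under pics/ and viewed, at most 10 in all, crops included, and the job is handed in when it is done.

Besides the shell and the picture viewer there is one more tool, called after "Request:" as a command line: name --argument value ..., lists and objects as JSON in quotes. servo_tool: Moves the arm, as the interface text tells. Its arguments: {"type":"object","properties":{"commands":{"type":"array"},"force":{"type":"number"}},"required":["commands"]}

```bash
ls; mkdir -p pics
python3 - <<'E'
from station import manip
import cv2, numpy as np
ims=[]
for n in("side","top"):
    p=manip.snapshot(n); cv2.imwrite(f"pics/{n}0.png",p["img"][:,:,::-1])
    print(n,p["mtx"].tolist(),np.round(p["world_to_cam"],4).tolist(),[k for k in p])
    for q in("gauge","rest","wheel","valve_foot","grease_jar"):
        print(q,[(d["box"],round(d["conf"],2)) for d in manip.look_for(p,q)])
print(manip.sense())
E
```

```text
pics
side [[464.3194998970984, 0.0, 260.92830309570365], [0.0, 464.3194998970984, 188.81022161337341], [0.0, 0.0, 1.0]] [[0.965, -0.262, 0.0082, -0.5544], [0.194, 0.735, 0.6497, -0.1317], [-0.1763, -0.6254, 0.7601, -1.1316], [0.0, 0.0, 0.0, 1.0]] ['img', 'mtx', 'world_to_cam', 'shot']
gauge [([235.9, 245.0, 61.2, 27.9], 0.95), ([240.7, 304.1, 29.7, 65.0], 0.74), ([185.4, 258.9, 30.8, 37.1], 0.57)]
rest [([255.1, 245.3, 40.7, 38.8], 0.63)]
wheel [([180.6, 87.5, 88.7, 79.6], 0.61)]
valve_foot [([179.0, 93.4, 88.0, 67.8], 0.82)]
grease_jar [([312.6, 167.8, 21.2, 31.2], 0.6)]
top [[443.70144441495177, 0.0, 255.91706883663454], [0.0, 443.70144441495177, 200.4296222626944], [0.0, 0.0, 1.0]] [[0.0277, -0.9996, 0.0078, -0.0659], [0.9892, 0.0285, 0.1436, -0.5602], [-0.1437, 0.0037, 0.9896, -0.8806], [0.0, 0.0, 0.0, 1.0]] ['img', 'mtx', 'world_to_cam', 'shot']
gauge [([326.1, 176.5, 16.0, 74.8], 0.73), ([301.1, 272.2, 49.4, 40.9], 0.69)]
rest [([309.7, 189.7, 36.2, 44.6], 0.63)]
wheel [([42.8, 146.0, 130.3, 127.7], 0.63)]
valve_foot [([43.1, 148.3, 134.6, 121.4], 0.62)]
grease_jar [([229.1, 101.2, 26.3, 31.8], 0.89), ([311.1, 72.2, 30.6, 85.4], 0.17)]
{'t': 0.6, 'q': array([ 1.16650513e+00,  5.27456193e-01,  1.43271363e+00,  1.72928161e-05,
        1.18139541e+00, -1.78474003e-01]), 'qd': array([ 0.0007474 , -0.00122042, -0.00182608, -0.00081507, -0.00195198,
       -0.00168067]), 'tau': array([-7.70674687e-04, -4.42047787e+01, -1.78325665e+01, -2.15228160e-04,
        1.03884446e-03, -8.48964099e-07]), 'tcp_pos': array([0.13987966, 0.6091192 , 0.23133299]), 'tool_rot': array([ 1.12672114e-01,  9.93632223e-01,  1.54263498e-05, -3.72451875e-06]), 'force': array([-0.5294144 , -0.27468162, -0.76936388]), 'ft_torque': array([-0.03878828,  0.04099988, -0.04309443]), 'gripper_force': 0.0, 'finger_gap': 0.9973066278408046}
```

Run:
```python
import cv2, numpy as np
s=cv2.imread("pics/side0.png");t=cv2.imread("pics/top0.png")
a=cv2.resize(s[70:384,150:400],None,fx=1.9,fy=1.9,interpolation=cv2.INTER_CUBIC)
cv2.imwrite("pics/sideA.png",a)
b=cv2.resize(t[50:330,20:380],None,fx=2.1,fy=2.1,interpolation=cv2.INTER_CUBIC)
cv2.imwrite("pics/topA.png",b)
```

```text
(no output)
```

View pics/sideA.png

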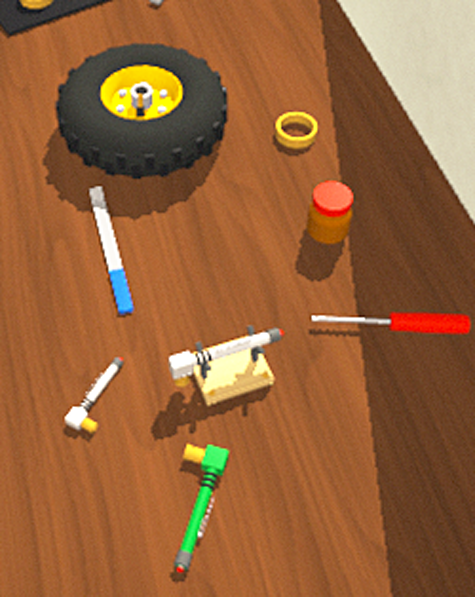

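View pics/topA.png

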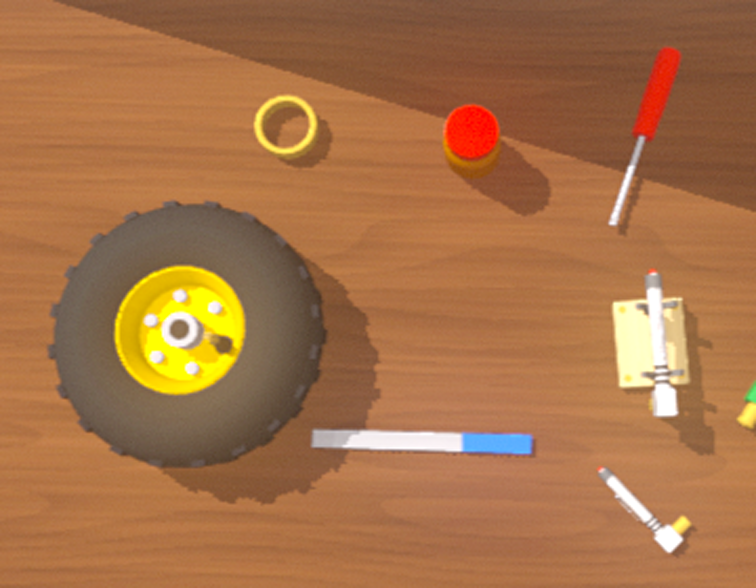

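The gauge candidates in the side image are the white one on the rest at about (267,258), a smaller white one on the bench at (200,277), and a green one at (255,336). I choose the larger white one on the rest, at top-image pixel (335,215). The valve shows at top pixel (125,214). Next is a close crop to check this choice and the valve.

```bash
cat > h.py <<'E'
import numpy as np, cv2
from scipy.optimize import least_squares, minimize
def proj(p,X):
    X=np.atleast_2d(X); c=X@p["world_to_cam"][:3,:3].T+p["world_to_cam"][:3,3]
    c=c*[1,-1,-1]; u=c@p["mtx"].T; return u[:,:2]/u[:,2:]
def ray(p,uv,z):
    R=p["world_to_cam"][:3,:3];t=p["world_to_cam"][:3,3]
    C=-R.T@t; d=R.T@(np.linalg.inv(p["mtx"])@[uv[0],uv[1],1]*[1,-1,-1])
    return C+d*(z-C[2])/d[2]
def tri(ps,uvs):
    f=lambda X:np.concatenate([proj(p,X)[0]-uv for p,uv in zip(ps,uvs)])
    r=least_squares(f,[.5,.1,.05]); return r.x,np.abs(r.fun).max()
def cyl(r,x0,x1,axis):
    a=np.linspace(0,2*np.pi,24,endpoint=False);o=np.zeros((0,3))
    P=[]
    for h in (x0,x1):
        c=np.c_[np.full(24,h),r*np.cos(a),r*np.sin(a)]
        P.append(c if axis=='x' else c[:,[1,2,0]])
    return np.vstack(P)
def box(x,y,z): return np.array([[a,b,c] for a in x for b in y for c in z])
PARTS=[box((-.013,.013),(-.009,.009),(-.014,.012)),cyl(.007,.013,.125,'x'),cyl(.008,-.036,-.014,'z'),cyl(.003,.125,.130,'x')]
def pose(x,y,z,yaw):
    T=np.eye(4);c,s=np.cos(yaw),np.sin(yaw);T[:2,:2]=[[c,-s],[s,c]];T[:3,3]=[x,y,z];return T
def mask(p,T,parts=PARTS,S=4):
    m=np.zeros((384*S,512*S),np.uint8)
    for P in parts:
        uv=proj(p,P@T[:3,:3].T+T[:3,3]); uv=(uv+.5)*S
        cv2.fillConvexPoly(m,cv2.convexHull(uv.astype(np.float32)).astype(np.int32),1)
    return cv2.resize(m.astype(np.float32),(512,384),interpolation=cv2.INTER_AREA)
E
cat > a.py <<'E'
from station import manip
from h import *
ps={n:manip.snapshot(n) for n in("side","top")}
M={}
for n,p in ps.items():
    c=[]
    for d in manip.silhouettes(p,"gauge"):
        b=d["box"]; print(n,np.round(b),round(d["conf"],2),d["pixels"].sum()); c.append(d)
    tgt={"side":(267,258),"top":(335,215)}[n]
    c=[d for d in c if np.hypot(d["box"][0]+d["box"][2]/2-tgt[0],d["box"][1]+d["box"][3]/2-tgt[1])<25]
    if c: M[n]=c[0]["pixels"].astype(np.float32)
h=ray(ps["top"],(336.7,241),.064);t=ray(ps["top"],(330.5,179.5),.052)
yaw=np.arctan2(*(t-h)[1::-1]);print("init",h,t,yaw)
f=lambda v:sum(np.abs(mask(ps[n],pose(v[0],v[1],.052,v[2]))-M[n]).sum()/M[n].sum() for n in M)
best=None
r=minimize(f,[h[0],h[1],yaw],method="Nelder-Mead",options=dict(initial_simplex=[[h[0],h[1],yaw],[h[0]+.006,h[1],yaw],[h[0],h[1]+.006,yaw],[h[0],h[1],yaw+.1]]))
print(r.x,r.fun)
for n in M:
    f1=lambda v:np.abs(mask(ps[n],pose(v[0],v[1],.052,v[2]))-M[n]).sum()/M[n].sum()
    q=minimize(f1,r.x,method="Nelder-Mead",options=dict(initial_simplex=r.x+np.vstack([np.zeros(3),np.diag([.005,.005,.1])])));print(n,q.x,q.fun)
w={n:(sum(0*0 for _ in [0])) for n in ps}
def crop(n,x,y,w,h,s): return cv2.resize(ps[n]["img"][y:y+h,x:x+w,::-1],None,fx=s,fy=s,interpolation=cv2.INTER_CUBIC)
A=np.hstack([crop("side",200,95,50,40,8),crop("top",75,185,50+0,40,8) if 0 else crop("top",90,190,50,40,8)])
B=np.hstack([crop("side",225,235,80,56,5)[:280],crop("top",290,190,80,56,5)])
cv2.imwrite("pics/close.png",np.vstack([A,B]))
E
python3 a.py
```

```text
side [185. 256.  31.  43.] 0.76 291
side [235. 243.  64.  29.] 0.73 579
side [239. 304.  30.  68.] 0.64 690
side [294. 129.  25.  18.] 0.55 268
top [304. 274.  45.  38.] 0.86 407
top [375. 232.  64.  44.] 0.81 683
top [328. 178.  13.  71.] 0.59 469
init [ 0.48116696 -0.21370208  0.064     ] [ 0.60834464 -0.20293765  0.052     ] 0.08443954846551775
[ 0.47994076 -0.21419007  0.09444552] 0.3896820843219757
side [ 0.47807198 -0.21425404  0.09238118] 0.1364421397447586
top [ 0.48141909 -0.21366013  0.09345777] 0.21894989907741547
```

View pics/close.png

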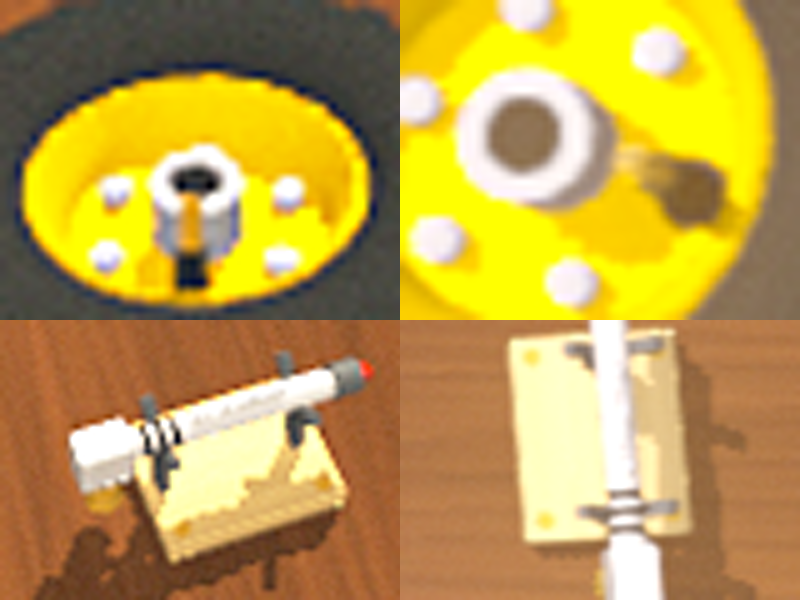

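Both crops agree. The upper pair shows the brass stem with its black foot in front of the hub, with the tip at about side (223.5,119.6) and top (118.2,209.8). The lower pair confirms the white gauge lying in both forks, head at the lower left.

Run:
```python
from station import manip
from h import *
ps=[manip.snapshot(n) for n in("side","top")]
tip=tri(ps,[(223.4,119.6),(118.1,209.7)]);hub=tri(ps,[(224.2,117.4),(105.1,206.5)]);print("tip",tip,"hub",hub)
print("hub rays",ray(ps[0],(224.2,117.4),.076),ray(ps[1],(105.1,206.5),.076))
for z in(.089,.095,.101):print(z,ray(ps[0],(223.4,119.6),z),ray(ps[1],(118.1,209.7),z))
foot=[ray(ps[0],(223.8,127),.06),ray(ps[1],(126.5,213.5),.06)];print(foot)
# fork tips / head check: tool transform
from scipy.spatial.transform import Rotation as Ro
s=manip.sense();R=Ro.from_quat(s["tool_rot"]);print(R.as_matrix().round(3))
# open-tool needed: tool y along gauge y, z down
yaw=.093
for k in(1,-1):
    y=k*np.array([-np.sin(yaw),np.cos(yaw),0]);z=np.array([0,0,-1.]);x=np.cross(y,z)
    Rg=Ro.from_matrix(np.c_[x,y,z]);print(k,"rotvec tool deg",np.degrees((R.inv()*Rg).as_rotvec()))
print("shift in tool axes to above gauge",R.inv().apply(np.array([.480,-.214,.12])-s["tcp_pos"]))
```

```text
tip (array([0.52693314, 0.2170036 , 0.0957375 ]), np.float64(0.7549312023465689)) hub (array([0.53508518, 0.24975314, 0.07461218]), np.float64(0.6979702070887299))
hub rays [0.53277034 0.2481257  0.076     ] [0.53590214 0.24923818 0.076     ]
0.089 [0.52608085 0.22465163 0.089     ] [0.52875042 0.21902298 0.089     ]
0.095 [0.52493155 0.21781862 0.095     ] [0.52806008 0.21717688 0.095     ]
0.101 [0.52378225 0.2109856  0.101     ] [0.52736974 0.21533078 0.101     ]
[array([0.52603441, 0.22635575, 0.06      ]), array([0.52485506, 0.21047595, 0.06      ])]
[[-0.975  0.224  0.   ]
 [ 0.224  0.975  0.   ]
 [-0.     0.    -1.   ]]
1 rotvec tool deg [ 2.14590128e-03  2.35362653e-03 -1.82693751e+01]
-1 rotvec tool deg [ 3.35026228e-03 -3.05457641e-03  1.61730625e+02]
shift in tool axes to above gauge [-0.51576079 -0.72607145  0.11132482]
```

Request:
servo_tool --commands '[0,0,0,0,0,-0.0169,0,0,0,0,0,0,-0.0169,0,0,0,0,0,0,-0.0169,0,-0.0476,-0.0668,0,0,0,0,0,-0.0476,-0.0668,0,0,0,0,0,-0.0476,-0.0668,0,0,0,0,0,-0.0476,-0.0668,0,0,0,0,0,-0.0476,-0.0668,0,0,0,0,0,-0.0476,-0.0668,0,0,0,0,0,-0.0476,-0.0668,0,0,0,0,0,-0.0476,-0.0668,0,0,0,0,0,-0.0476,-0.0668,0,0,0,0,0]' --force 80

```text
t: 1.9
tcp_pos: [0.3821, 0.3281, 0.2316]
tool_rot: [-0.046, 0.999, 0.0, 0.0]
force: [0.7, 0.2, -0.6]
finger_gap: 0.502
gripper_force: 0.0
```

Request:
servo_tool --commands '[-0.0069,-0.08,0,0,0,0,0,-0.0069,-0.08,0,0,0,0,0,-0.0069,-0.08,0,0,0,0,0,-0.0069,-0.08,0,0,0,0,0,-0.0069,-0.08,0,0,0,0,0,-0.0069,-0.08,0,0,0,0,0,-0.0069,-0.08,0,0,0,0,0,-0.0069,-0.08,0,0,0,0,0,-0.0069,-0.08,0,0,0,0,0,-0.0069,-0.08,0,0,0,0,0,-0.0069,-0.08,0,0,0,0,0,-0.0069,-0.08,0,0,0,0,0]'

```text
t: 2.9
tcp_pos: [0.4667, -0.1466, 0.2316]
tool_rot: [-0.046, 0.999, -0.0, 0.0]
force: [1.1, 1.1, 0.7]
finger_gap: 0.501
gripper_force: 0.0
```

Request:
servo_tool --commands '[-0.007,-0.0683,0,0,0,0,0,-0.007,-0.0683,0,0,0,0,0,0,0,0.08,0,0,0,0,0,0,0.08,0,0,0,0,0,0,0.06,0,0,0,0,0,0,0.05,0,0,0,0,0,0,0.04,0,0,0,0,0,0,0,0,0,0,0]'

```text
t: 3.57
tcp_pos: [0.4778, -0.2105, 0.0728]
tool_rot: [-0.046, 0.999, 0.002, -0.003]
force: [-0.9, 0.7, 1.1]
finger_gap: 0.496
gripper_force: 0.0
```

Run:
```python
from station import manip
from h import *
ps={n:manip.snapshot(n) for n in("side","top")}
def crop(n,x,y,w,h,s): return cv2.resize(ps[n]["img"][y:y+h,x:x+w,::-1],None,fx=s,fy=s,interpolation=cv2.INTER_CUBIC)
cv2.imwrite("pics/g1.png",np.hstack([crop("side",205,200,100,100,4),crop("top",285,165,100,100,4)]))
print(manip.sense()["tcp_pos"])
```

```text
[ 0.47993825 -0.21176719  0.07609071]
```

View pics/g1.png

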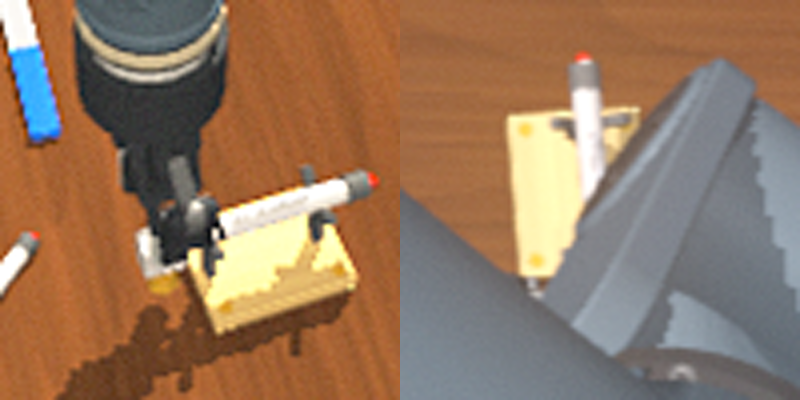

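The side crop shows the fingers straddling the head just above it, with the TCP at z = 0.076. The arm hides the head in the top view. I go on down, then close.

Request:
servo_tool --commands '[0,-0.0045,0.03,0,0,0,0,0,0,0.03,0,0,0,0,0,0,0.024,0,0,0,0,0,0,0,0,0,0,0,0,0,0,0,0,0,0]'

```text
t: 4.08
tcp_pos: [0.481, -0.2145, 0.0356]
tool_rot: [-0.046, 0.999, -0.001, 0.001]
force: [0.4, -0.3, 0.3]
finger_gap: 0.503
gripper_force: 0.0
```

Request:
servo_tool --commands '[0,0,0.003,0,0,0,-1,0,0,0,0,0,0,-1,0,0,0,0,0,0,-1,0,0,0,0,0,0,-1,0,0,0,0,0,0,-1,0,0,0,0,0,0,-1,0,0,0,0,0,0,-1,0,0,0,0,0,0,-1]' --force 80

```text
t: 4.75
tcp_pos: [0.4809, -0.2144, 0.034]
tool_rot: [-0.046, 0.999, -0.001, 0.001]
force: [-0.5, 1.4, 6.6]
finger_gap: 0.197
gripper_force: 78.4
```

Request:
servo_tool --commands '[0,0,-0.02,0,0,0,-1,0,0,-0.04,0,0,0,-1,0,0,-0.06,0,0,0,-1,0,0,-0.06,0,0,0,-1,0,0,-0.06,0,0,0,-1,0,0,-0.02,0,0,0,-1,0,0,0,0,0,0,-1,0,0,0,0,0,0,-1,0,0,0,0,0,0,-1]'

```text
t: 5.5
tcp_pos: [0.4789, -0.2132, 0.1612]
tool_rot: [-0.046, 0.999, 0.001, -0.002]
force: [0.4, 0.3, -2.6]
finger_gap: 0.201
gripper_force: 78.4
```

```bash
cat > fit.py <<'E'
from station import manip
from h import *
from scipy.spatial.transform import Rotation as Ro
s=manip.sense();t=s["tcp_pos"];print(t,s["force"].round(2),s["ft_torque"].round(3),s["finger_gap"])
R=Ro.from_quat(s["tool_rot"]).as_matrix();print(R.round(4).tolist())
E
python3 fit.py
```

```text
[ 0.47886134 -0.21317207  0.16124308] [ 0.45  0.27 -2.55] [-0.024  0.129  0.015] 0.20092631859904764
[[-0.9957, -0.0926, -0.0032], [-0.0926, 0.9957, 0.0022], [0.003, 0.0025, -1.0]]
```

Request:
servo_tool --commands '[-0.0145,0.0706,0,0,0,0,-1,-0.0145,0.0706,0,0,0,0,-1,-0.0145,0.0706,0,0,0,0,-1,-0.0145,0.0706,0,0,0,0,-1,-0.0145,0.0706,0,0,0,0,-1,-0.0145,0.0706,0,0,0,0,-1,-0.0145,0.0706,0,0,0,0,-1,-0.0145,0.0706,0,0,0,0,-1,-0.0145,0.0706,0,0,0,0,-1,-0.0145,0.0706,0,0,0,0,-1,-0.0145,0.0706,0,0,0,0,-1,-0.0145,0.05,0,0,0,0,-1]'

```text
t: 6.5
tcp_pos: [0.5265, 0.2083, 0.1602]
tool_rot: [-0.047, 0.999, 0.0, -0.003]
force: [0.8, 0.0, -2.4]
finger_gap: 0.196
gripper_force: 78.6
```

Request:
servo_tool --commands '[0,0,0,0,0,0,-1,0,0,0,0,0,0,-1,0,0,0,0,0,0,-1]'

```text
t: 6.75
tcp_pos: [0.527, 0.205, 0.1608]
tool_rot: [-0.047, 0.999, -0.001, -0.002]
force: [-0.0, -0.8, -3.4]
finger_gap: 0.197
gripper_force: 78.8
```

```bash
cat >> fit.py <<'E'
ps={n:manip.snapshot(n) for n in("side","top")}
# predicted gauge in hand: origin = tcp - 0.018 along tool z, x=-tool x, z=-tool z ; DX along gauge x
def G(t,R,dx=-.001,dz=.018):
    T=np.eye(4);T[:3,:3]=np.c_[-R[:,0],R[:,1],-R[:,2]];T[:3,3]=t-R[:,2]*dz-R[:,0]*dx;return T
T=G(t,R)
m=(T@[0,0,-.036,1])[:3]
print("mouth",m.round(4),{n:proj(ps[n],m).round(1).tolist() for n in ps})
for n in ps:
    for d in manip.silhouettes(ps[n],"gauge"):
        print(n,np.round(d["box"]),round(d["conf"],2))
    k=mask(ps[n],T);yy,xx=np.where(k>.5);print("pred box",xx.min(),yy.min(),xx.max()-xx.min(),yy.max()-yy.min())
def crop(n,x,y,w,h,s): return cv2.resize(ps[n]["img"][y:y+h,x:x+w,::-1],None,fx=s,fy=s,interpolation=cv2.INTER_CUBIC)
import sys
if len(sys.argv)>1: cv2.imwrite(sys.argv[1],np.hstack([crop("side",195,70,66,75,6),crop("top",85,175,66,75,6)]))
E
python3 fit.py pics/over.png
```

```text
[0.52704383 0.2049894  0.16083809] [-0.   -0.85 -3.39] [-0.035  0.059  0.003] 0.19677751295080026
[[-0.9956, -0.0931, -0.0045], [-0.0931, 0.9957, -0.0013], [0.0046, -0.0009, -1.0]]
mouth [0.526  0.2049 0.1428] {'side': [[223.8, 109.0]], 'top': [[116.9, 207.8]]}
side [219.  89.  49.  20.] 0.78
side [241. 304.  27.  63.] 0.73
side [186. 260.  26.  37.] 0.59
pred box 218 86 51 24
top [304. 274.  48.  40.] 0.93
top [105. 133.  12.  81.] 0.81
top [371. 228.  66.  46.] 0.57
pred box 104 134 17 79
```

View pics/over.png

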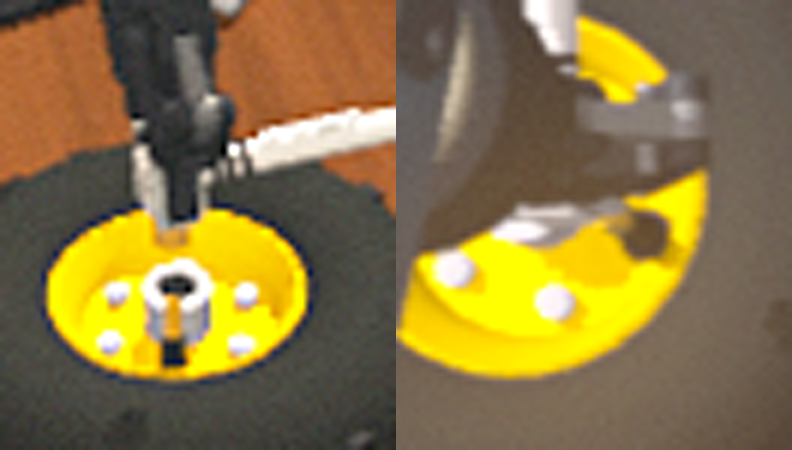

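The side crop shows the chuck at (224,109) just where the hand pose predicts it, with the stem tip below at (223.4,119.5). The top view is hidden by the arm. I shift 12 mm in y and come down to just above the tip.

Request:
servo_tool --commands '[-0.0032,0.0238,0,0,0,0,-1,0,0,0.025,0,0,0,-1,0,0,0.025,0,0,0,-1,0,0,0.02,0,0,0,-1,0,0,0,0,0,0,-1,0,0,0,0,0,0,-1,0,0,0,0,0,0,-1,0,0,0,0,0,0,-1]'

```text
t: 7.62
tcp_pos: [0.5297, 0.2177, 0.1285]
tool_rot: [-0.046, 0.999, 0.0, 0.001]
force: [-0.1, -0.5, -2.6]
finger_gap: 0.193
gripper_force: 78.8
```

```bash
python3 fit.py pics/near.png
```

```text
[0.52968628 0.21766143 0.12850748] [-0.13 -0.45 -2.6 ] [ 0.035  0.088 -0.016] 0.19305316768505762
[[-0.9957, -0.0924, 0.0015], [-0.0924, 0.9957, 0.0003], [-0.0016, 0.0002, -1.0]]
mouth [0.5287 0.2176 0.1105] {'side': [[224.5, 115.1]], 'top': [[115.5, 208.4]]}
side [220.  91.  52.  24.] 0.78
pred box 218 93 51 24
top [307. 275.  42.  38.] 0.9
top [370. 230.  65.  45.] 0.8
top [105. 134.   8.  55.] 0.69
pred box 103 137 16 77
```

View pics/near.png

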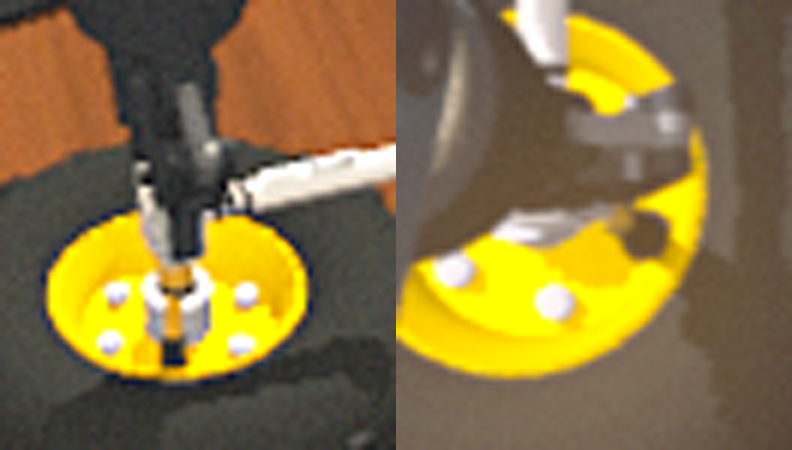

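The chuck hangs at about x = 224.1 over the stem column at 223.3, so it is roughly 2 mm too far in +x. I correct that and approach slowly.

Request:
servo_tool --commands '[0.0041,-0.001,0,0,0,0,-1,0,0,0.004,0,0,0,-1,0,0,0.004,0,0,0,-1,0,0,0.004,0,0,0,-1,0,0,0.004,0,0,0,-1,0,0,0,0,0,0,-1,0,0,0,0,0,0,-1,0,0,0,0,0,0,-1]'

```text
t: 8.48
tcp_pos: [0.5271, 0.2169, 0.1197]
tool_rot: [-0.046, 0.999, -0.0, -0.0]
force: [0.4, -0.1, -2.4]
finger_gap: 0.197
gripper_force: 78.8
```

Request:
servo_tool --commands '[0,0,0.002,0,0,0,-1,0,0,0.002,0,0,0,-1,0,0,0.002,0,0,0,-1,0,0,0.002,0,0,0,-1,0,0,0,0,0,0,-1,0,0,0,0,0,0,-1]'

```text
t: 8.98
tcp_pos: [0.527, 0.2168, 0.1157]
tool_rot: [-0.046, 0.999, -0.0, -0.0]
force: [0.7, 1.2, -1.4]
finger_gap: 0.194
gripper_force: 78.8
```

Request:
servo_tool --commands '[0,0,0.002,0,0,0,-1,0,0,0.002,0,0,0,-1,0,0,0,0,0,0,-1,0,0,0,0,0,0,-1]'

```text
t: 9.32
tcp_pos: [0.527, 0.2168, 0.1137]
tool_rot: [-0.046, 0.999, -0.0, -0.0]
force: [-0.2, 0.0, -2.4]
finger_gap: 0.193
gripper_force: 78.9
```

Request:
servo_tool --commands '[0,0,0.002,0,0,0,-1,0,0,0.002,0,0,0,-1,0,0,0,0,0,0,-1,0,0,0,0,0,0,-1]'

```text
t: 9.65
tcp_pos: [0.5272, 0.2169, 0.112]
tool_rot: [-0.046, 0.999, 0.0, 0.0]
force: [0.3, 0.0, -1.0]
finger_gap: 0.197
gripper_force: 79.0
```

Request:
servo_tool --commands '[0,0,0.002,0,0,0,-1,0,0,0,0,0,0,-1,0,0,0,0,0,0,-1]'

```text
t: 9.9
tcp_pos: [0.5274, 0.2169, 0.1111]
tool_rot: [-0.046, 0.999, 0.0, 0.0]
force: [-0.1, 0.3, -0.3]
finger_gap: 0.199
gripper_force: 79.4
```

Request:
servo_tool --commands '[0,0,0.002,0,0,0,-1,0,0,0,0,0,0,-1,0,0,0,0,0,0,-1]'

```text
t: 10.15
tcp_pos: [0.5274, 0.2169, 0.1102]
tool_rot: [-0.046, 0.999, 0.0, 0.0]
force: [-0.6, 0.7, 2.7]
finger_gap: 0.194
gripper_force: 79.7
```

The force has risen by about 3 N/mm since z = 0.112, which matches the depressor spring, so the stem is in the bore. I press on in small steps.

Request:
servo_tool --commands '[0,0,0.002,0,0,0,-1,0,0,0,0,0,0,-1,0,0,0,0,0,0,-1]'

```text
t: 10.4
tcp_pos: [0.5274, 0.2169, 0.1091]
tool_rot: [-0.046, 0.999, 0.0, 0.0]
force: [0.3, 0.1, 3.8]
finger_gap: 0.2
gripper_force: 79.9
```

Request:
servo_tool --commands '[0,0,0.002,0,0,0,-1,0,0,0,0,0,0,-1,0,0,0,0,0,0,-1]'

```text
t: 10.65
tcp_pos: [0.5273, 0.2169, 0.1079]
tool_rot: [-0.046, 0.999, 0.0, 0.0]
force: [-0.4, -0.8, 4.5]
finger_gap: 0.194
gripper_force: 79.9
```

Request:
servo_tool --commands '[0,0,0.001,0,0,0,-1,0,0,0,0,0,0,-1,0,0,0,0,0,0,-1]'

```text
t: 10.9
tcp_pos: [0.5273, 0.2168, 0.1074]
tool_rot: [-0.046, 0.999, -0.0, 0.0]
force: [-0.5, -0.5, 4.4]
finger_gap: 0.197
gripper_force: 79.9
```

Request:
servo_tool --commands '[0,0,0.001,0,0,0,-1,0,0,0,0,0,0,-1,0,0,0,0,0,0,-1]'

```text
t: 11.15
tcp_pos: [0.5273, 0.2168, 0.1071]
tool_rot: [-0.046, 0.999, -0.0, 0.0]
force: [0.5, -0.8, 5.0]
finger_gap: 0.201
gripper_force: 80.1
```

Request:
servo_tool --commands '[0,0,0.0006,0,0,0,-1,0,0,0,0,0,0,-1,0,0,0,0,0,0,-1]'

```text
t: 11.4
tcp_pos: [0.5274, 0.2168, 0.107]
tool_rot: [-0.046, 0.999, 0.0, 0.0]
force: [0.5, -0.8, 6.9]
finger_gap: 0.195
gripper_force: 80.3
```

Request:
servo_tool --commands '[0,0,0.0006,0,0,0,-1,0,0,0,0,0,0,-1,0,0,0,0,0,0,-1]'

```text
t: 11.65
tcp_pos: [0.5275, 0.2169, 0.107]
tool_rot: [-0.046, 0.999, 0.0, 0.001]
force: [-0.3, -0.7, 7.8]
finger_gap: 0.196
gripper_force: 80.5
```

Request:
servo_tool --commands '[0,0,0.0006,0,0,0,-1,0,0,0,0,0,0,-1,0,0,0,0,0,0,-1]'

```text
t: 11.9
tcp_pos: [0.5275, 0.2169, 0.1069]
tool_rot: [-0.046, 0.999, 0.0, 0.001]
force: [0.1, -0.5, 11.0]
finger_gap: 0.199
gripper_force: 80.7
```

Request:
servo_tool --commands '[0,0,0.0006,0,0,0,-1,0,0,0,0,0,0,-1,0,0,0,0,0,0,-1]'

```text
t: 12.15
tcp_pos: [0.5275, 0.2169, 0.1068]
tool_rot: [-0.046, 0.999, 0.0, 0.001]
force: [-0.4, -0.4, 11.9]
finger_gap: 0.198
gripper_force: 80.9
```

Request:
servo_tool --commands '[0,0,0.0005,0,0,0,-1,0,0,0,0,0,0,-1,0,0,0,0,0,0,-1,0,0,0,0,0,0,-1,0,0,0,0,0,0,-1]'

```text
t: 12.57
tcp_pos: [0.5276, 0.2169, 0.1068]
tool_rot: [-0.046, 0.999, 0.0, 0.001]
force: [-2.2, -1.6, 12.9]
finger_gap: 0.194
gripper_force: 81.1
```

Request:
servo_tool --commands '[0,0,0,0,0,0,-1,0,0,0,0,0,0,-1]'

```text
t: 12.73
tcp_pos: [0.5276, 0.2169, 0.1068]
tool_rot: [-0.046, 0.999, 0.0, 0.001]
force: [-1.2, -0.8, 12.8]
finger_gap: 0.199
gripper_force: 81.1
```

Request:
servo_tool --commands '[0,0,0.0006,0,0,0,-1,0,0,0,0,0,0,-1,0,0,0,0,0,0,-1,0,0,0,0,0,0,-1,0,0,0,0,0,0,-1,0,0,0,0,0,0,-1,0,0,0,0,0,0,-1,0,0,0,0,0,0,-1,0,0,0,0,0,0,-1]'

```text
t: 13.48
tcp_pos: [0.5277, 0.2169, 0.1067]
tool_rot: [-0.046, 0.999, 0.0, 0.001]
force: [-0.9, -1.2, 14.4]
finger_gap: 0.197
gripper_force: 81.3
```

```bash
cat > rod.py <<'E'
import sys
from station import manip
from h import *
ps={n:manip.snapshot(n) for n in("side","top")}
x,y,a,b=map(int,sys.argv[2:6])
A=[cv2.resize(ps["side"]["img"][y:y+80,x:x+100,::-1],None,fx=4,fy=4,interpolation=cv2.INTER_CUBIC),cv2.resize(ps["top"]["img"][b:b+80,a:a+100,::-1],None,fx=4,fy=4,interpolation=cv2.INTER_CUBIC)]
cv2.imwrite(sys.argv[1],np.hstack(A));s=manip.sense();print(s["tcp_pos"],s["force"])
E
python3 rod.py pics/rod.png 195 75 70 120
```

```text
[0.5276501 0.2169217 0.1067538] [-0.62378503 -0.7606325  13.56179118]
```

View pics/rod.png

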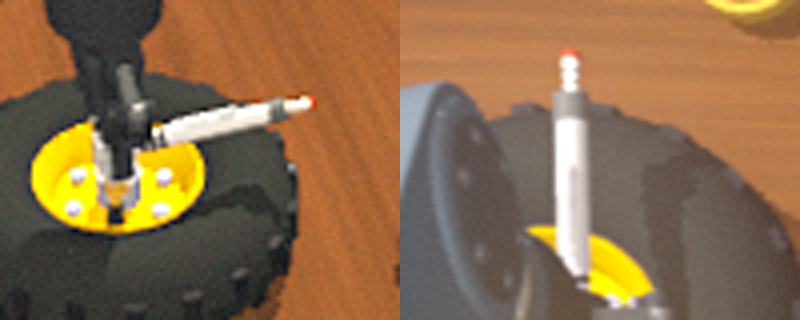

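The rod stands well out, red tip at side (273,100) and about 15 mm beyond its start. The gauge has been seated at about 16 N for over 0.7 s. I draw it off straight up.

Request:
servo_tool --commands '[0,0,-0.004,0,0,0,-1,0,0,-0.008,0,0,0,-1,0,0,-0.012,0,0,0,-1,0,0,-0.02,0,0,0,-1,0,0,-0.03,0,0,0,-1,0,0,-0.03,0,0,0,-1,0,0,-0.02,0,0,0,-1,0,0,0,0,0,0,-1,0,0,0,0,0,0,-1]'

```text
t: 14.33
tcp_pos: [0.5269, 0.2169, 0.1673]
tool_rot: [-0.046, 0.999, 0.0, 0.0]
force: [0.1, -0.5, -2.8]
finger_gap: 0.196
gripper_force: 78.8
```

Request:
servo_tool --commands '[0.0133,-0.04,0,0,0,0,-1,0.0133,-0.07,0,0,0,0,-1,0.0133,-0.07,0,0,0,0,-1,0.0133,-0.07,0,0,0,0,-1,0.0133,-0.07,0,0,0,0,-1,0.0133,-0.07,0,0,0,0,-1,0.0133,-0.07,0,0,0,0,-1,0.0133,-0.07,0,0,0,0,-1,0.0133,-0.07,0,0,0,0,-1,0.0133,-0.07,0,0,0,0,-1,0.0133,-0.07,0,0,0,0,-1,0.0133,-0.06,0,0,0,0,-1]'

```text
t: 15.33
tcp_pos: [0.4837, -0.1909, 0.1661]
tool_rot: [-0.046, 0.999, 0.0, -0.001]
force: [0.6, 0.1, -3.2]
finger_gap: 0.198
gripper_force: 78.9
```

Request:
servo_tool --commands '[0.0114,-0.03,0,0,0,0,-1,0,-0.0204,0,0,0,0,-1,0,0,0,0,0,0,-1,0,0,0,0,0,0,-1,0,0,0,0,0,0,-1,0,0,0,0,0,0,-1]'

```text
t: 15.83
tcp_pos: [0.4811, -0.2127, 0.1668]
tool_rot: [-0.047, 0.999, 0.001, -0.0]
force: [0.4, 0.2, -2.4]
finger_gap: 0.192
gripper_force: 78.9
```

Request:
servo_tool --commands '[0,-0.0034,0.03,0,0,0,-1,0,0,0.06,0,0,0,-1,0,0,0.06,0,0,0,-1,0,0,0.05,0,0,0,-1,0,0,0.026,0,0,0,-1,0,0,0,0,0,0,-1,0,0,0,0,0,0,-1,0,0,0,0,0,0,-1]'

```text
t: 16.5
tcp_pos: [0.4824, -0.2159, 0.0549]
tool_rot: [-0.047, 0.999, -0.001, 0.001]
force: [0.0, -0.6, -3.1]
finger_gap: 0.201
gripper_force: 78.9
```

Request:
servo_tool --commands '[0.0027,0.003,0,0,0,0,-1,0,0,0.014,0,0,0,-1,0,0,0.012,0,0,0,-1,0,0,0.008,0,0,0,-1,0,0,0.004,0,0,0,-1,0,0,0,0,0,0,-1,0,0,0,0,0,0,-1,0,0,0,0,0,0,-1]'

```text
t: 17.17
tcp_pos: [0.4799, -0.2148, 0.035]
tool_rot: [-0.046, 0.999, 0.0, -0.0]
force: [0.6, -0.1, -2.5]
finger_gap: 0.194
gripper_force: 79.1
```

Request:
servo_tool --commands '[0,0,0.002,0,0,0,-1,0,0,0,0,0,0,-1,0,0,0,0,0,0,-1]'

```text
t: 17.42
tcp_pos: [0.48, -0.2147, 0.0345]
tool_rot: [-0.046, 0.999, -0.0, 0.0]
force: [-0.9, 1.5, 3.1]
finger_gap: 0.195
gripper_force: 79.9
```

Request:
servo_tool --commands '[0,0,0.001,0,0,0,-1,0,0,0,0,0,0,-1,0,0,0,0,0,0,-1]'

```text
t: 17.67
tcp_pos: [0.48, -0.2147, 0.0343]
tool_rot: [-0.046, 0.999, -0.0, 0.0]
force: [-1.1, 1.3, 5.4]
finger_gap: 0.194
gripper_force: 80.5
```

Seated in the forks at the same height as before. I release.

Request:
servo_tool --commands '[0,0,-0.001,0,0,0,-0.4,0,0,0,0,0,0,-0.2,0,0,0,0,0,0,0,0,0,0,0,0,0,0,0,0,0,0,0,0,0,0,0,0,0,0,0,0]'

```text
t: 18.17
tcp_pos: [0.48, -0.2149, 0.0339]
tool_rot: [-0.046, 0.999, -0.0, -0.0]
force: [-1.2, -1.1, 0.6]
finger_gap: 0.498
gripper_force: 0.0
```

Request:
servo_tool --commands '[0,0,-0.02,0,0,0,0,0,0,-0.04,0,0,0,0,0,0,-0.06,0,0,0,0,0,0,-0.06,0,0,0,0,0,0,-0.06,0,0,0,0,0,0,-0.06,0,0,0,0,0,0,-0.04,0,0,0,0,0,0,0,0,0,0,0]'

```text
t: 18.83
tcp_pos: [0.4824, -0.2164, 0.2094]
tool_rot: [-0.046, 0.999, -0.003, 0.004]
force: [0.6, 0.0, -0.3]
finger_gap: 0.5
gripper_force: 0.0
```

Request:
servo_tool --commands '[0,0.06,0,0,0,0,0,0,0.08,0,0,0,0,0,0,0.08,0,0,0,0,0,0,0.08,0,0,0,0,0,0,0.06,0,0,0,0,0,0,0,0,0,0,0,0,0,0,0,0,0,0,0]'

```text
t: 19.42
tcp_pos: [0.4624, -0.0339, 0.2039]
tool_rot: [-0.048, 0.999, 0.0, -0.001]
force: [0.9, -0.3, 1.0]
finger_gap: 0.498
gripper_force: 0.0
```

```bash
python3 rod.py pics/end.png 215 215 290 165; sed -i 's/\.130,.x.)\]/.145,"x")]/' h.py; sed 's/print("init".*//;s/^cv2.imwrite.*//' a.py > a2.py; python3 a2.py
```

```text
[ 0.46356204 -0.03602134  0.20405054] [-0.16930948  0.29542819 -0.78267731]
side [239. 305.  29.  65.] 0.94 589
side [235. 242.  69.  30.] 0.9 493
side [187. 258.  26.  43.] 0.69 292
side [179.  91.  89.  75.] 0.61 3289
top [374. 230.  62.  46.] 0.8 621
top [328. 174.  16.  77.] 0.75 665
top [305. 275.  42.  36.] 0.75 321
[ 0.47787956 -0.21422091  0.10042304] 0.31102025508880615
side [ 0.4771031  -0.21437495  0.10314089] 0.1175202876329422
top [ 0.47947741 -0.21301606  0.08736201] 0.1809210479259491
```

View pics/end.png

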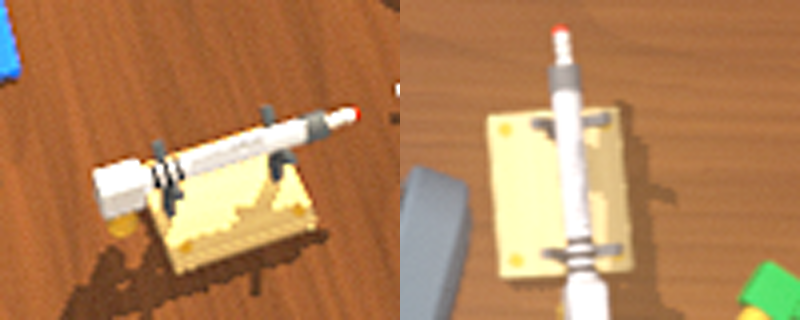

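The final crop shows the gauge in both forks within about 2 mm of where it lay. The rod is still out, with its red tip at top (430,173) in crop coordinates /4, about 15 mm of reading. The gripper is clear.

```bash
python3 -c "
from station import manip
print(manip.sign_off())"
```

```text
the job is handed in; nothing more can be done
None
```

The job is handed in, with no verdict shown: the gauge was held home on the valve at about 16 N, then laid back in both forks within about 2 mm of where it lay, with its rod still about 15 mm out.

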